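Restock the tin trays like with like

TASK

Restock the three cardboard trays with the four loose tins standing on the table: each tin goes upright and centred on the black free place at the front of the tray that already shows its own kind. The two flat round tins are stacked one squarely on the other, and the oblong tin lies flat and lengthwise in line with the one behind it. Set the tins down gently without dropping them, and leave the glass jar and the small carton standing where they are.

Things in the scene. Friction and masses are not known exactly. Their poses are not given: they have to be found in the camera images.
- flat_tin_1: flat round tin, 62 mm diameter, 34 mm high; steel, white paper band, loose, standing on the table. Origin at the centre of its underside, z up its axis. The same as flat_tin_2; either may go below
- flat_tin_2: flat round tin, the same as flat_tin_1: 62 mm diameter, 34 mm high, origin at the centre of its underside, z up its axis
- tall_tin: tall round tin, 54 mm diameter, 85 mm high; steel, white paper band, loose, standing on the table. Origin at the centre of its underside, z up its axis
- oblong_tin: oblong sardine tin with rounded corners, 104 mm long (its x), 60 mm wide (its y), 24 mm high, steel with a white paper panel on top, loose, lying flat on the table. Origin at the centre of its underside, z up
- flat_tray: fixed brown cardboard tray, 84 mm wide (y), sides open, floor 6 mm thick, front lip 12 mm, rear wall 30 mm above the table. Origin at table level under the middle of the black free place; x points away from the robot to the shown tin. Shows two fixed flat round tins, stacked (62 mm diameter, top 74 mm above the table), centred 85 mm behind the origin. Runs from 39 mm before to 124 mm behind the origin
- tall_tray: fixed brown cardboard tray, 84 mm wide (y), sides open, floor 6 mm thick, front lip 12 mm, rear wall 30 mm above the table. Origin at table level under the middle of the black free place; x points away from the robot to the shown tin. Shows one fixed tall round tin (54 mm diameter, top 91 mm above the table), centred 85 mm behind the origin. Runs from 35 mm before to 120 mm behind the origin
- oblong_tray: fixed brown cardboard tray, 84 mm wide (y), sides open, floor 6 mm thick, front lip 12 mm, rear wall 30 mm above the table. Origin at table level under the middle of the black free place; x points away from the robot to the shown tin. Shows one fixed oblong tin (104 mm along x, 60 mm wide, top 30 mm above the table), centred 122 mm behind the origin. Runs from 60 mm before to 182 mm behind the origin
- jar: closed glass jar with a steel lid, 58 mm diameter, 90 mm high, loose, standing among the tins; not to be disturbed. Origin at the centre of its underside
- carton: small plain cardboard carton, 45 (x) by 65 (y) by 75 mm high, loose, standing among the tins; not to be disturbed. Origin at the centre of its underside
There are look-alikes about, which are no part of the job. What is shaped like the flat_tin_1 but purple or yellow is not meant.

How it is judged:
At the end, for the whole second after the job is handed in: Each tin on the floor of its own tray within 15 mm of the free place's centre; the second flat tin on the first within 12 mm of its axis; the oblong tin within 0.2 rad of the tray's length; all upright (0.1 rad) and at rest (((horizontal distance between flat_tin_1 and flat_tray below 0.015 m and z of flat_tin_1 in the frame of flat_tray below 0.01 m and horizontal distance between flat_tin_2 and flat_tin_1 below 0.012 m and z of flat_tin_2 in the frame of flat_tin_1 between 0.03 and 0.038 m) or (horizontal distance between flat_tin_2 and flat_tray below 0.015 m and z of flat_tin_2 in the frame of flat_tray below 0.01 m and horizontal distance between flat_tin_1 and flat_tin_2 below 0.012 m and z of flat_tin_1 in the frame of flat_tin_2 between 0.03 and 0.038 m)) and horizontal distance between tall_tin and tall_tray below 0.015 m and z of tall_tin in the frame of tall_tray below 0.01 m and horizontal distance between oblong_tin and oblong_tray below 0.015 m and z of oblong_tin in the frame of oblong_tray below 0.01 m and angle between the x axis of oblong_tin and the x axis of oblong_tray, either way round below 0.2 rad and angle between each of flat_tin_1, flat_tin_2, tall_tin, oblong_tin's own z axis and vertical below 0.1 rad and linear speed of each of flat_tin_1, flat_tin_2, tall_tin, oblong_tin below 0.02 m/s); the robot touches nothing.
It fails at once if the jar or the carton is moved by more than 30 mm or tipped (distance of any of jar, carton from where it was at the start of the episode above 0.03 m or angle between any of jar, carton's own z axis and vertical above 0.4 rad).
It fails at once if a tin is dropped (falls faster than 0.8 m/s out of the fingers, about 35 mm) ((linear speed of flat_tin_1 above 0.8 m/s and contact force between flat_tin_1 and the fingers below 0.1 N) or (linear speed of flat_tin_2 above 0.8 m/s and contact force between flat_tin_2 and the fingers below 0.1 N) or (linear speed of tall_tin above 0.8 m/s and contact force between tall_tin and the fingers below 0.1 N) or (linear speed of oblong_tin above 0.8 m/s and contact force between oblong_tin and the fingers below 0.1 N)).
It also fails if it takes over 112 s, if anything falls off the work surface, if the arm or the gripper's body presses on something with over 40 N, if the wrist force passes 120 N, or if a joint passes its speed limit or range.

ROBOT

A 6-joint arm with a two-finger parallel gripper is mounted at the origin on the work surface. World frame = base frame: x ahead of the robot, y to its left, z up, the work surface at z = 0. Lengths are in m, angles in rad, forces in N, time in s.
With the tool pointing down it reaches from about 0.3 to 0.875 m from the base axis. Payload 6.4 kg.
Tool frame: the origin (TCP) lies midway between the tips of the shut fingers; the grasp point (between the pads) lies 19 mm behind it (manip.hold_point_z is the distance from the TCP to the grasp point, in m); y points along the fingers, x is the direction in which the jaws open and shut, and the axes are right-handed (so a half turn about y gives the same grasp; the last joint's range is limited). The gripper opens to 88 mm and grips with 3 to 60 N. Pads are 18 mm wide; open, the fingers measure 123 mm over their backs; the gripper's body (75 mm by 187 mm) begins 45 mm behind the grasp point.
Start: joints at [1.061, 0.181, 1.607, -0, 1.354, -0.206], TCP at [0.172, 0.549, 0.239] pointing down, gripper open.
Joint ranges: [-2.99, 2.99], [-0.89, 2.07], [0.3, 2.58], [-1.14, 4.28], [0, 2.63], [-3.12, 3.12]. Speed limits (rad/s): [2.57, 2.57, 3.01, 3.14, 3.14, 3.14].

INTERFACE

Orientations are given as a unit quaternion [w, x, y, z].
In Python, from cell import monitor, imaging, manip gives the robot as it stands. The module is installed in compiled form; this text tells all that it offers.
- The arm moves only by the tool move_arm, never from a script. Its argument "rows" is a list of rows, each an object with "slide": the shift along the tool's x, y, z in mm, a list of three; "twist": the turn about the tool's y in degrees; "claw": the opening, from 0 (shut) to 1 (fully open). A call has 1 to 20 rows; each row shifts and turns the pose as measured when the row begins, along the tool's axes as they then stand; what a row does not reach is not made up. A row lasts 1/12 s, in which the tool goes at most 41.7 mm and 7.16 degrees, less where a joint would pass 70% of its speed; a pose out of reach is approached as far as the arm can. A call with a gripper value outside its range is refused whole. The fingers move at their own pace and stop on an object; "force" is the grip in N (left out, the last holds). Time passes only in rows, so rows that do not move let the fingers close. It gives the time, the measured TCP pose, the force and the opening at its end, in the units of the state.
- monitor.get_state(): the state, without advancing time (a new reading comes with each control period).
- imaging.read_camera(name): name is "scene" or "side" or "wrist"; returns a dict with "image" (420x560x3 uint8, red, green, blue), "fovy" (degrees; the focal length in pixels is half the picture's height over the tangent of half this angle, whatever the lens; pixels are square), "cx", "cy" (the principal point, pixels), "R" (3x3) and "t" (3): a world point X has camera coordinates R X + t. Camera axes: x right, y down, z forward; pixel columns grow to the right and rows downward; lengths in m; the calibration is good to about 2 mm. A picture is of the moment at which its call begins. There is no depth.
- manip.finish_job(): hands the job in, once; it reports no verdict.
The state is a dict: "clock": time; "q": joint angles; "qd": joint speeds; "joint_efforts": joint torques, N m; "tool_pos": TCP position; "tcp_rot": TCP orientation; "force": force on the tool from outside, world axes, zero at the start; "torque": the same for the moment, N m; "opening": opening from 0.0 (shut) to 1.0 (fully open).
Only numpy, scipy, OpenCV 4.12 (cv2) and the standard library are available. Lean on these libraries where they do the work, as an engineer would, in place of code of your own. Each camera call takes 0.05 s, during which the arm holds its last target. There are 200 camera calls.

## Working session

There is one attempt and no reset: what is moved stays moved. The work goes in short steps, Python scripts to look and compute and a tool call to move; the robot and the scene stay as the last step left them, time stands still between calls to the robot, and variables do not carry over. Pictures are saved under pics/ and viewed, about 12 in all and at most 16, crops included, and the job is handed in when it is done.

Besides the shell and the picture viewer there is one more tool, called after "Request:" in YAML: its name, and indented under it one key for each argument. move_arm: Moves the arm, as the interface text tells. Its arguments: {"type":"object","properties":{"rows":{"type":"array","items":{"type":"object","properties":{"slide":{"type":"array","items":{"type":"number"}},"twist":{"type":"number"},"claw":{"type":"number"}}}},"force":{"type":"number"}},"required":["rows"]}

```bash
mkdir -p pics; cat > h.py <<'E'
import numpy as np, cv2
from cell import monitor, imaging, manip
def shot(n,f):
    c=imaging.read_camera(n); cv2.imwrite('pics/'+f,c['image'][:,:,::-1]); np.save('pics/'+n+'.npy',c,allow_pickle=True); return c
def load(n): return np.load('pics/'+n+'.npy',allow_pickle=True).item()
def f(c): return c['image'].shape[0]/2/np.tan(np.radians(c['fovy'])/2)
def ray(c,u,v,z):
    R=np.array(c['R']);t=np.array(c['t']);d=R.T@np.array([(u-c['cx'])/f(c),(v-c['cy'])/f(c),1]);o=-R.T@t
    return o+d*(z-o[2])/d[2]
def proj(c,X):
    p=np.array(c['R'])@np.array(X)+np.array(c['t']); return p[:2]/p[2]*f(c)+[c['cx'],c['cy']]
E
python3 - <<'E'
from h import *
s=monitor.get_state(); print({k:np.round(v,3) for k,v in s.items()}, manip.hold_point_z)
for n in("scene","side","wrist"):
    c=shot(n,n+'0.png'); R=np.array(c['R']); print(n,c['fovy'],c['cx'],c['cy'],-R.T@c['t'],R.round(2).tolist())
E
```

```text
{'clock': np.float64(0.0), 'q': array([ 1.061,  0.182,  1.608,  0.   ,  1.354, -0.206]), 'qd': array([-0.001,  0.   , -0.001,  0.001,  0.001,  0.001]), 'joint_efforts': array([ 2.0000e-03, -4.3387e+01, -3.4185e+01,  7.0000e-02,  3.9000e-02,
       -0.0000e+00]), 'tool_pos': array([0.172, 0.548, 0.238]), 'tcp_rot': array([-0.57 ,  0.57 ,  0.418, -0.419]), 'force': array([ 0.073,  0.013, -0.074]), 'torque': array([0.029, 0.028, 0.003]), 'opening': np.float64(1.002)} 0.0187
scene 54.549073943056015 282.6559944141353 211.52825387248743 [1.03078538 0.00735578 0.76929512] [[0.01, 1.0, 0.0], [0.81, -0.0, -0.58], [-0.58, 0.01, -0.81]]
side 44.2294367323356 275.9548758975646 218.20834582054206 [ 0.31365167 -0.80462307  1.0876943 ] [[0.98, -0.2, 0.01], [-0.15, -0.77, -0.62], [0.13, 0.61, -0.78]]
wrist 63.15394612063813 277.97810639322944 216.66251135784344 [0.10658307 0.56881563 0.3844324 ] [[0.3, 0.95, -0.0], [0.92, -0.29, 0.27], [0.26, -0.08, -0.96]]
```

View pics/scene0.png

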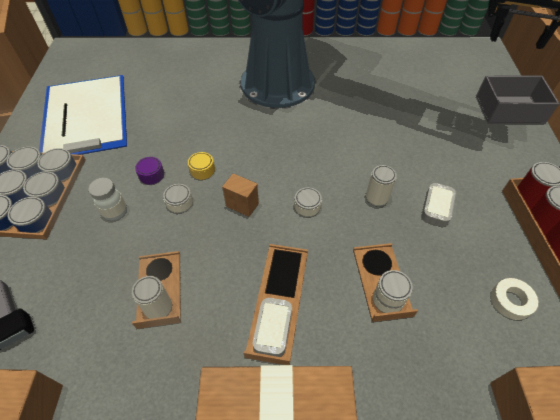

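View pics/side0.png

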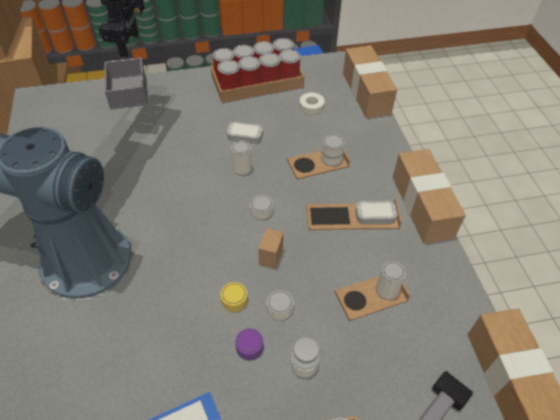

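View pics/wrist0.png

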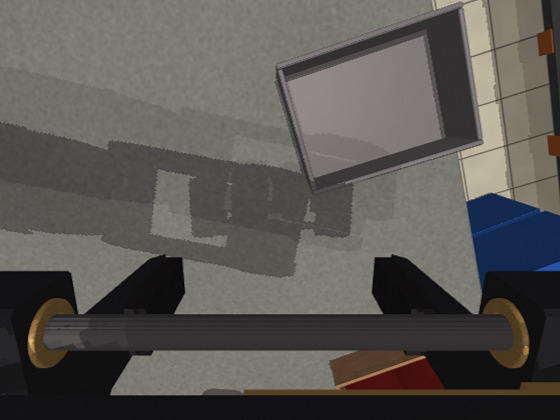

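Scene view: tall tray on the left, oblong in the middle, flat tray on the right. Black places are at about (160,268), (284,272) and (377,262). The flat tins are at (177,197) and (308,201), the tall tin at (382,185), the oblong at (440,203), the jar at (107,200) and the carton at (240,195). The side view agrees. The wrist camera sees only empty table and the bin.

```bash
python3 - <<'E'
from h import *
from scipy.spatial.transform import Rotation as Ro
q=monitor.get_state()['tcp_rot']; print(Ro.from_quat(np.r_[q[1:],q[0]]).as_matrix().round(3).tolist())
items={'scene':dict(f1=(177,197,.034),f2=(308,201,.034),tall=(382,185,.085),obl=(440,203,.024),jar=(107,200,.09),carton=(240,195,.075)),
'side':dict(f1=(280,305,.034),f2=(262,207,.034),tall=(241,158,.085),obl=(245,131,.024),jar=(305,357,.09),carton=(271,248,.075))}
blk={'scene':dict(T=(160,268),O=(284,272),F=(377,262)),'side':dict(T=(355,300),O=(330,216),F=(305,165))}
for n in items:
    c=load(n); im=c['image']; bg=cv2.medianBlur(im,91).astype(int); im=im.astype(int)
    d=np.abs(im-bg).max(2); m=((d>22)&(im.sum(2)>bg.sum(2)-40)).astype(np.uint8)
    def comp(m,u,v,r=4):
        k,l,st,ce=cv2.connectedComponentsWithStats(m); w=l[v-r:v+r+1,u-r:u+r+1]; w=w[w>0]
        return None if len(w)==0 else np.bincount(w).argmax(),l
    m=cv2.morphologyEx((d>22).astype(np.uint8),cv2.MORPH_CLOSE,np.ones((3,3)))
    for k,(u,v,h) in items[n].items():
        i,l=comp(m,u,v,8)
        p=cv2.convexHull(np.argwhere(l==i)[:,::-1].astype(np.int32)); M=cv2.moments(p); a,b=M['m10']/M['m00'],M['m01']/M['m00']
        print(n,k,cv2.boundingRect(p),(round(a,1),round(b,1)),ray(c,a,b,h/2)[:2].round(4))
    g=(im.max(2)<40).astype(np.uint8)
    for k,(u,v) in blk[n].items():
        i,l=comp(g,u,v); p=cv2.convexHull(np.argwhere(l==i)[:,::-1].astype(np.int32)); M=cv2.moments(p);a,b=M['m10']/M['m00'],M['m01']/M['m00']
        pts=np.array([ray(c,*x,.006)[:2]*1000 for x in p[:,0]],np.float32); print(n,k,cv2.boundingRect(p),ray(c,a,b,.006)[:2].round(4),cv2.minAreaRect(pts))
E
```

```text
[[0.299, -0.001, -0.954], [0.954, -0.001, 0.299], [-0.001, -1.0, 0.0]]
scene f1 (163, 184, 27, 23) (175.7, 194.2) [ 0.4372 -0.2378]
scene f2 (293, 187, 29, 31) (307.0, 202.3) [0.4624 0.0693]
scene tall (364, 165, 33, 44) (379.8, 186.6) [0.4369 0.2368]
scene obl (421, 183, 35, 45) (438.1, 204.9) [0.4673 0.374 ]
scene jar (89, 178, 29, 27) (102.4, 191.0) [ 0.4493 -0.3966]
scene carton (222, 174, 37, 45) (240.2, 195.8) [ 0.4587 -0.0838]Traceback (most recent call last):
  File "<stdin>", line 20, in <module>
ZeroDivisionError: float division by zero
```

```bash
python3 - <<'E'
from h import *
a=cv2.imread('pics/scene0.png')[150:350,80:480]; cv2.imwrite('pics/c1.png',cv2.resize(a,None,fx=2,fy=2,interpolation=cv2.INTER_CUBIC))
im=load('scene')['image']; 
for u,v in [(160,268),(284,272),(377,262),(177,190),(177,203),(200,230)]: print(im[v,u])
im=load('side')['image']; 
for u,v in [(355,300),(330,216),(305,165),(280,300),(280,312)]: print(im[v,u])
E
```

```text
[52 49 43]
[25 22 21]
[22 21 20]
[162 158 146]
[147 146 134]
[122 123 112]
[63 59 56]
[60 58 54]
[60 56 53]
[167 165 158]
[146 143 139]
```

View pics/c1.png

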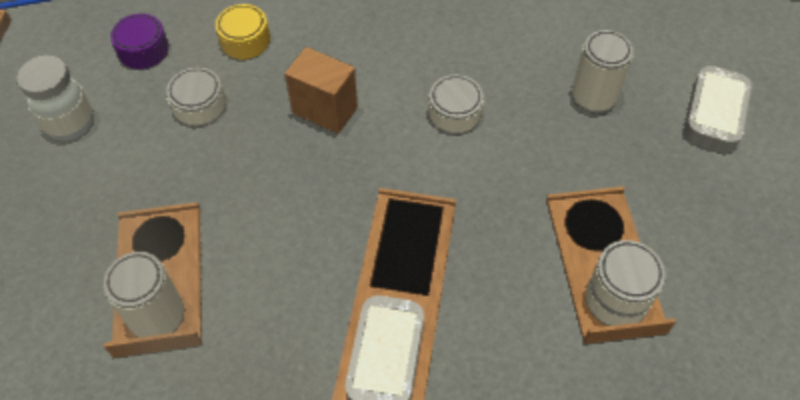

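```bash
python3 - <<'E'
from h import *
c=load('scene')
for k,u,v,h in [('f1',177.5,194.5,.034),('f2',308,197.5,.034),('tall',383.5,174.5,.085),('obl',440,202,.024),('jar',102,187,.09),('carton',240.5,185.5,.075)]:
    X=ray(c,u,v,h); print(k,X.round(4), proj(load('side'),X).round(1))
blk={'scene':dict(T=(160,268),O=(284,272),F=(377,262)),'side':dict(T=(355,300),O=(330,216),F=(305,165))}
for n in blk:
    c=load(n); im=c['image'].astype(int)
    g=((im.max(2)<(70 if n=='scene' else 85))&(im.max(2)-im.min(2)<22)).astype(np.uint8)
    k,l,st,ce=cv2.connectedComponentsWithStats(g)
    for k,(u,v) in blk[n].items():
        i=l[v,u]; a,b=ce[i]; p=cv2.convexHull(np.argwhere(l==i)[:,::-1].astype(np.int32))
        pts=np.array([ray(c,*x,.006)[:2]*1000 for x in p[:,0]],np.float32); print(n,k,st[i],ray(c,a,b,.006)[:2].round(4),np.round(cv2.minAreaRect(pts)[0]),np.round(cv2.minAreaRect(pts)[1]),cv2.minAreaRect(pts)[2])
# oblong panel & tray lines
for n,uv in (('scene',(440,203)),('side',(245,131))):
    c=load(n); im=c['image'].astype(int); g=(im.min(2)>185).astype(np.uint8); k,l,st,ce=cv2.connectedComponentsWithStats(g); i=l[uv[1],uv[0]]
    pts=np.array([ray(c,*x[::-1],.024)[:2]*1000 for x in np.argwhere(l==i)],np.float32); print(n,st[i],pts.mean(0),cv2.minAreaRect(pts))
E
```

```text
f1 [ 0.4515 -0.2281  0.034 ] [280.7 300. ]
f2 [0.4615 0.0708 0.034 ] [261.2 202.3]
tall [0.4372 0.2366 0.085 ] [241.3 146.9]
obl [0.4681 0.3744 0.024 ] [244.9 129. ]
jar [ 0.4745 -0.375   0.09  ] [306.8 346.3]
carton [ 0.4592 -0.08    0.075 ] [271.4 238.2]
scene T [147 259  25  21 377] [ 0.6261 -0.2463] [ 625. -246.] [50. 44.] 66.68258666992188
scene O [ 266  250   35   47 1202] [0.6391 0.0133] [637.  14.] [ 57. 102.] 79.78666687011719
scene F [363 250  28  25 530] [0.6134 0.2116] [612. 212.] [57. 58.] 37.37691879272461
side T [345 292  20  17 281] [ 0.6274 -0.2476] [ 627. -247.] [43. 46.] 78.61773681640625
side O [311 208  38  16 563] [0.6368 0.0123] [637.  13.] [52. 98.] 78.73902130126953
side F [295 159  19  13 195] [0.6137 0.2099] [614. 209.] [48. 53.] 78.79405212402344
scene [428 186  25  32 549] [465.37436 374.70978] ((465.3440856933594, 374.9995422363281), (45.78327941894531, 92.33150482177734), 67.38800048828125)
side [232 124  25  11 211] [465.1886  374.10757] ((465.3186340332031, 374.3584899902344), (37.86959457397461, 76.27317810058594), 68.53087615966797)
```

```bash
cat >> h.py <<'E'
from scipy.spatial.transform import Rotation as Ro
def goal(x,y,z,ang):
    s=monitor.get_state(); q=s['tcp_rot']; M=Ro.from_quat(np.r_[q[1:],q[0]]).as_matrix(); a=np.degrees(np.arctan2(M[1,0],M[0,0]))
    tw=(a-ang+90)%180-90; A=np.radians(ang if abs((a-ang+180)%360-180)<=90 else ang+180)
    d=(np.array([x,y,z])-s['tool_pos'])*1000; X=np.array([np.cos(A),np.sin(A),0]); Z=np.array([-np.sin(A),np.cos(A),0])
    tilt=np.degrees(np.arccos(np.clip(-M[2,1],-1,1)))
    print('t',round(float(s['clock']),2),'twist first',round(tw,2),'then slide x,y,z',round(d@X,1),round(-d[2],1),round(d@Z,1),'pos',np.round(s['tool_pos'],4),'ang',round(a,2),'tilt',round(tilt,2),'open',round(float(s['opening']),3),'F',np.round(s['force'],1))
E
python3 -c "
from h import *
goal(.437,.2366,.238,90)"
```

```text
t 0.15 twist first -17.41 then slide x,y,z -311.7 0.0 -265.2 pos [0.1718 0.5483 0.238 ] ang 72.59 tilt 0.08 open 1.001 F [-0.3  0.5 -0.1]
```

Request:
move_arm:
  rows:
    - {"twist": -5.8,"claw": 1}
    - {"twist": -5.8}
    - {"twist": -5.8}
    - {"slide": [-28,0,-24]}
    - {"slide": [-28,0,-24]}
    - {"slide": [-28,0,-24]}
    - {"slide": [-28,0,-24]}
    - {"slide": [-28,0,-24]}
    - {"slide": [-28,0,-24]}
    - {"slide": [-28,0,-24]}
    - {"slide": [-28,0,-24]}
    - {"slide": [-28,0,-24]}
    - {"slide": [-28,0,-24]}
    - {"slide": [-28,0,-24]}
    - {"slide": [0,0,0]}
  force: 25

```text
invalid input
```

```bash
python3 -c "
from h import *
goal(.437,.2366,.238,90)
c=shot('wrist','w1.png')
X=(.437,.2366,.085);print(proj(c,X)); print(proj(c,(.4681,.3744,.024)),proj(c,(.4615,.0708,.034)))
p=monitor.get_state()['tool_pos']
print(-np.array(c['R']).T@c['t']-p)"
```

```text
t 0.15 twist first -17.41 then slide x,y,z -311.7 0.0 -265.2 pos [0.1718 0.5483 0.238 ] ang 72.59 tilt 0.08 open 1.001 F [-0.3  0.5 -0.1]
[ 92.13273677 488.8875804 ]
[220.40147444 435.27305582] [  9.66568668 489.98321635]
[-0.06522343  0.02046302  0.14638914]
```

View pics/w1.png

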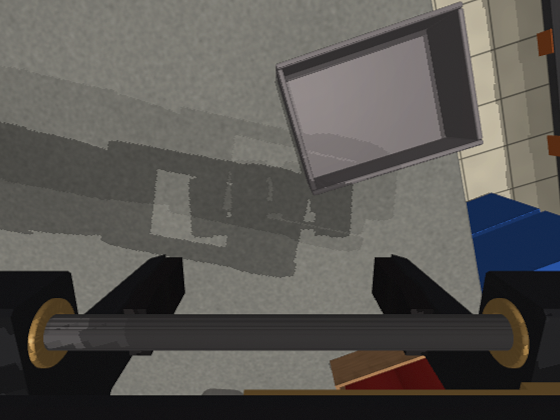

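The call was refused (probably every row needs all three keys), so the picture is unchanged from the first wrist view.

Request:
move_arm:
  rows:
    - {"slide": [0,0,0],"twist": -5.8,"claw": 1}
    - {"slide": [0,0,0],"twist": -5.8,"claw": 1}
    - {"slide": [0,0,0],"twist": -5.8,"claw": 1}
    - {"slide": [-28,0,-24],"twist": 0,"claw": 1}
    - {"slide": [-28,0,-24],"twist": 0,"claw": 1}
    - {"slide": [-28,0,-24],"twist": 0,"claw": 1}
    - {"slide": [-28,0,-24],"twist": 0,"claw": 1}
    - {"slide": [-28,0,-24],"twist": 0,"claw": 1}
    - {"slide": [-28,0,-24],"twist": 0,"claw": 1}
    - {"slide": [-28,0,-24],"twist": 0,"claw": 1}
    - {"slide": [-28,0,-24],"twist": 0,"claw": 1}
    - {"slide": [-28,0,-24],"twist": 0,"claw": 1}
    - {"slide": [-28,0,-24],"twist": 0,"claw": 1}
    - {"slide": [-28,0,-24],"twist": 0,"claw": 1}
    - {"slide": [0,0,0],"twist": 0,"claw": 1}
  force: 25

```text
clock: 1.45
tool_pos: [0.4493, 0.2319, 0.2357]
tcp_rot: [0.493, -0.494, -0.505, 0.507]
force: [0.2, -1.2, 0.1]
opening: 1.0
```

```bash
python3 -c "
from h import *
c=shot('wrist','w2.png')
goal(.437,.2366,.238,90)
for X in [(.437,.2366,.085),(.4681,.3744,.024),(.4615,.0708,.034),(.6137,.2105,.006)]:print(proj(c,X).round())"
```

```text
t 1.5 twist first 1.42 then slide x,y,z 3.0 -2.5 10.5 pos [0.4475 0.2336 0.2355] ang 91.42 tilt 0.17 open 0.998 F [-1.4  1.   0.2]
[285. 188.]
[410. 209.]
[124. 198.]
[258. 316.]
```

View pics/w2.png

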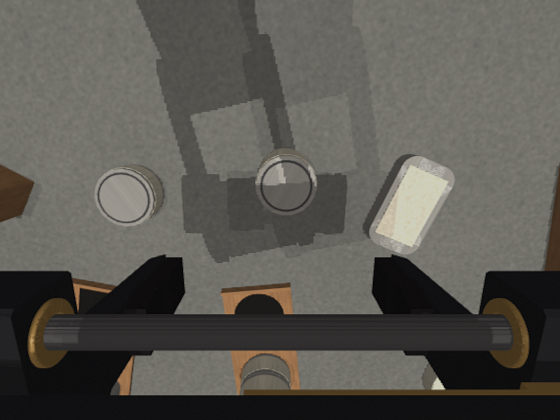

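Tall tin top sits at (286,186), flat_tin_2 at (126,197) and the oblong panel at (412,206). All are within about 3 px of my predictions.

Request:
move_arm:
  rows:
    - {"slide": [3,0,12],"twist": 1.4,"claw": 1}
    - {"slide": [0,38,0],"twist": 0,"claw": 1}
    - {"slide": [0,38,0],"twist": 0,"claw": 1}
    - {"slide": [0,35,0],"twist": 0,"claw": 1}
    - {"slide": [0,30,0],"twist": 0,"claw": 1}
    - {"slide": [0,20,0],"twist": 0,"claw": 1}
    - {"slide": [0,0,0],"twist": 0,"claw": 1}

```text
clock: 2.08
tool_pos: [0.4326, 0.2422, 0.0718]
tcp_rot: [-0.5, 0.5, 0.502, -0.498]
force: [-0.1, 0.1, 0.0]
opening: 0.997
```

```bash
python3 -c "
from h import *
goal(.4355,.2372,.033,90)"
```

```text
t 2.08 twist first -0.01 then slide x,y,z -5.0 38.8 -2.9 pos [0.4326 0.2422 0.0718] ang 89.99 tilt 0.27 open 0.997 F [-0.1  0.1  0. ]
```

Request:
move_arm:
  rows:
    - {"slide": [-5,20,-3],"twist": 0,"claw": 1}
    - {"slide": [0,18,0],"twist": 0,"claw": 1}
    - {"slide": [0,0,0],"twist": 0,"claw": 1}
    - {"slide": [0,0,0],"twist": 0,"claw": 0}
    - {"slide": [0,0,0],"twist": 0,"claw": 0}
    - {"slide": [0,0,0],"twist": 0,"claw": 0}
    - {"slide": [0,0,0],"twist": 0,"claw": 0}
    - {"slide": [0,0,0],"twist": 0,"claw": 0}
    - {"slide": [0,0,0],"twist": 0,"claw": 0}
  force: 25

```text
clock: 2.83
tool_pos: [0.4365, 0.2433, 0.041]
tcp_rot: [-0.498, 0.499, 0.506, -0.498]
force: [-0.0, 0.4, -2.4]
opening: 0.602
```

```bash
python3 -c "
from h import *
goal(.4355,.2372,.18,90)
c=load('scene')
# tray angles from corners seen in crop (scene px) z=.012 front lip top / .03 rear wall top
g=lambda u,v,z: ray(c,u/2+80,v/2+150,z)[:2]
a,b=g(118,213,.012),g(200,205,.012);print('tall front edge mid',(a+b)/2,np.degrees(np.arctan2(*(b-a)[::-1]))-90)
a,b=g(549,197,.012),g(624,190,.012);print('flat',(a+b)/2,np.degrees(np.arctan2(*(b-a)[::-1]))-90)"
```

```text
t 2.83 twist first 0.38 then slide x,y,z -6.1 -139.0 1.0 pos [0.4365 0.2433 0.041 ] ang 90.38 tilt 0.65 open 0.602 F [-0.   0.4 -2.4]
tall front edge mid [ 0.59641649 -0.24981545] 6.238011092669083
flat [0.57942177 0.20796354] 5.823042891782507
```

Request:
move_arm:
  rows:
    - {"slide": [0,-20,0],"twist": 0,"claw": 0}
    - {"slide": [0,-35,0],"twist": 0,"claw": 0}
    - {"slide": [0,-40,0],"twist": 0,"claw": 0}
    - {"slide": [0,-40,0],"twist": 0,"claw": 0}
    - {"slide": [-15,-10,-6],"twist": 0,"claw": 0}
    - {"slide": [-30,0,-12],"twist": 0,"claw": 0}
    - {"slide": [-35,0,-14],"twist": 0,"claw": 0}
    - {"slide": [-35,0,-14],"twist": 0,"claw": 0}
    - {"slide": [-35,0,-14],"twist": 0,"claw": 0}
    - {"slide": [-35,0,-14],"twist": 0,"claw": 0}
    - {"slide": [-35,0,-14],"twist": 0,"claw": 0}
    - {"slide": [-35,0,-14],"twist": 0,"claw": 0}
    - {"slide": [-35,0,-14],"twist": 0,"claw": 0}
    - {"slide": [-35,0,-14],"twist": 0,"claw": 0}
    - {"slide": [-35,0,-14],"twist": 0,"claw": 0}
    - {"slide": [-35,0,-14],"twist": 0,"claw": 0}
    - {"slide": [-30,0,-12],"twist": 0,"claw": 0}
    - {"slide": [-15,0,-6],"twist": 0,"claw": 0}
    - {"slide": [0,0,0],"twist": 0,"claw": 0}

```text
clock: 4.42
tool_pos: [0.6167, -0.2174, 0.1914]
tcp_rot: [-0.498, 0.498, 0.507, -0.498]
force: [-1.1, -0.0, -2.0]
opening: 0.608
```

```bash
python3 -c "
from h import *
goal(.627,-.2475,.049,93)"
```

```text
t 4.42 twist first -2.5 then slide x,y,z -30.6 142.4 -8.7 pos [ 0.6167 -0.2174  0.1914] ang 90.5 tilt 0.72 open 0.608 F [-1.1 -0.  -2. ]
```

Request:
move_arm:
  rows:
    - {"slide": [-15,0,-4],"twist": -2.5,"claw": 0}
    - {"slide": [-15,0,-4],"twist": 0,"claw": 0}
    - {"slide": [0,30,0],"twist": 0,"claw": 0}
    - {"slide": [0,35,0],"twist": 0,"claw": 0}
    - {"slide": [0,30,0],"twist": 0,"claw": 0}
    - {"slide": [0,15,0],"twist": 0,"claw": 0}
    - {"slide": [0,0,0],"twist": 0,"claw": 0}
    - {"slide": [0,0,0],"twist": 0,"claw": 0}

```text
clock: 5.08
tool_pos: [0.6248, -0.2426, 0.0771]
tcp_rot: [-0.488, 0.485, 0.518, -0.508]
force: [-0.9, -0.8, -1.9]
opening: 0.604
```

```bash
python3 -c "
from h import *
goal(.627,-.2475,.049,93)
for n in ('side','scene'):
  c=shot(n,n+'1.png')
a=cv2.imread('pics/side1.png')[230:350,300:460]; b=cv2.imread('pics/scene1.png')[190:340,90:250]
cv2.imwrite('pics/c2.png',np.hstack([cv2.resize(a,(400,300),interpolation=2),cv2.resize(b,(320,300),interpolation=2)]))"
```

```text
t 5.08 twist first 0.05 then slide x,y,z -5.0 28.1 -2.0 pos [ 0.6248 -0.2426  0.0771] ang 93.05 tilt 0.84 open 0.604 F [-0.9 -0.8 -1.9]
```

View pics/c2.png

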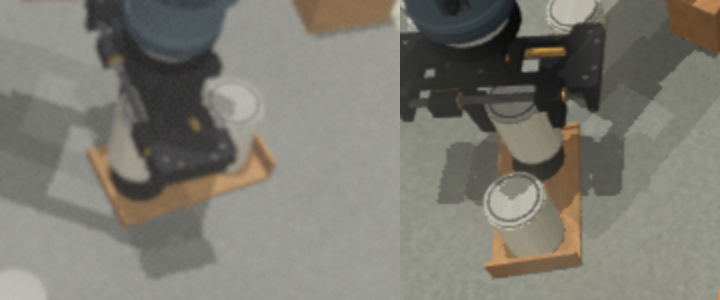

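Tin hangs upright over the disc in both views, about 28 mm up, with clearance to the shown tin.

Request:
move_arm:
  rows:
    - {"slide": [-5,8,-2],"twist": 0,"claw": 0}
    - {"slide": [0,8,0],"twist": 0,"claw": 0}
    - {"slide": [0,5,0],"twist": 0,"claw": 0}
    - {"slide": [0,0,0],"twist": 0,"claw": 0}
    - {"slide": [0,0,0],"twist": 0,"claw": 0}

```text
clock: 5.6
tool_pos: [0.6318, -0.2499, 0.0617]
tcp_rot: [-0.483, 0.489, 0.519, -0.507]
force: [-0.6, 0.4, -1.9]
opening: 0.606
```

```bash
python3 -c "
from h import *
goal(.627,-.2475,.048,93)"
```

```text
t 5.6 twist first 0.1 then slide x,y,z 2.6 13.7 4.7 pos [ 0.6318 -0.2499  0.0617] ang 93.1 tilt 1.07 open 0.606 F [-0.6  0.4 -1.9]
```

Request:
move_arm:
  rows:
    - {"slide": [2,5,3],"twist": 0,"claw": 0}
    - {"slide": [0,4,0],"twist": 0,"claw": 0}
    - {"slide": [0,2,0],"twist": 0,"claw": 0}

```text
clock: 5.85
tool_pos: [0.6293, -0.2483, 0.0511]
tcp_rot: [-0.483, 0.49, 0.519, -0.507]
force: [-0.2, -0.1, -1.8]
opening: 0.604
```

```bash
python3 -c "
from h import *
goal(.627,-.2475,.048,93)"
```

```text
t 5.85 twist first 0.08 then slide x,y,z 1.0 3.1 2.2 pos [ 0.6293 -0.2483  0.0511] ang 93.08 tilt 1.15 open 0.604 F [-0.2 -0.1 -1.8]
```

Request:
move_arm:
  rows:
    - {"slide": [0,2,1],"twist": 0,"claw": 0}
    - {"slide": [0,2,0],"twist": 0,"claw": 0}

```text
clock: 6.02
tool_pos: [0.6283, -0.2482, 0.0467]
tcp_rot: [-0.483, 0.49, 0.519, -0.507]
force: [0.7, 3.9, 10.8]
opening: 0.607
```

Contact. Release slowly, then lift.

Request:
move_arm:
  rows:
    - {"slide": [0,0,0],"twist": 0,"claw": 0.7}
    - {"slide": [0,0,0],"twist": 0,"claw": 0.85}
    - {"slide": [0,0,0],"twist": 0,"claw": 1}
    - {"slide": [0,0,0],"twist": 0,"claw": 1}
    - {"slide": [0,-25,0],"twist": 0,"claw": 1}
    - {"slide": [0,-40,0],"twist": 0,"claw": 1}
    - {"slide": [0,-40,0],"twist": 0,"claw": 1}
    - {"slide": [0,-40,0],"twist": 0,"claw": 1}
    - {"slide": [0,-20,0],"twist": 0,"claw": 1}
    - {"slide": [0,0,0],"twist": 0,"claw": 1}

```text
clock: 6.85
tool_pos: [0.6239, -0.2488, 0.217]
tcp_rot: [-0.484, 0.489, 0.519, -0.507]
force: [0.4, -0.4, 0.8]
opening: 1.005
```

```bash
python3 -c "
from h import *
goal(.4515,-.2281,.2,90)
c=shot('wrist','w3.png')
for X in [(.627,-.2475,.091),(.4515,-.2281,.034)]:print(proj(c,X).round())"
```

```text
t 6.85 twist first 3.07 then slide x,y,z 20.7 17.0 172.4 pos [ 0.6239 -0.2488  0.217 ] ang 93.07 tilt 1.0 open 1.005 F [ 0.4 -0.4  0.8]
[279. 209.]
[313.  -9.]
```

View pics/w3.png

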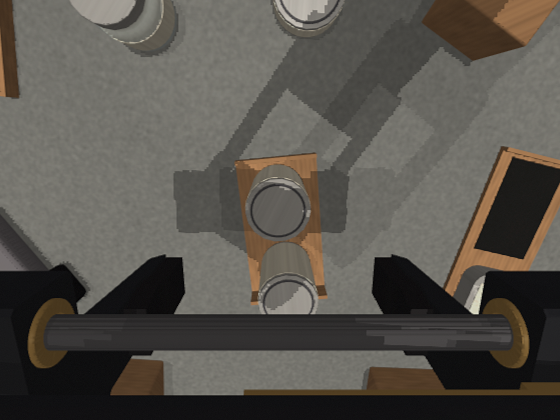

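Tall tin stands at (277,209) as planned, covering its disc. The next flat tin (flat_tin_1) is at about (309,0).

Request:
move_arm:
  rows:
    - {"slide": [4,3,30],"twist": 3,"claw": 1}
    - {"slide": [4,3,35],"twist": 0,"claw": 1}
    - {"slide": [4,3,35],"twist": 0,"claw": 1}
    - {"slide": [4,3,35],"twist": 0,"claw": 1}
    - {"slide": [4,3,30],"twist": 0,"claw": 1}
    - {"slide": [0,0,0],"twist": 0,"claw": 1}
    - {"slide": [0,0,0],"twist": 0,"claw": 1}

```text
clock: 7.48
tool_pos: [0.4469, -0.2239, 0.1814]
tcp_rot: [-0.505, 0.495, 0.505, -0.495]
force: [0.2, -1.3, 0.4]
opening: 0.999
```

```bash
python3 -c "
from h import *
goal(.4515,-.2281,.2,90)
c=shot('wrist','w4.png')
for X in [(.4515,-.2281,.034),(.4745,-.375,.09),(.459,-.08,.075)]:print(proj(c,X).round())"
```

```text
t 7.48 twist first -0.04 then slide x,y,z -4.2 -18.6 -4.6 pos [ 0.4469 -0.2239  0.1814] ang 89.96 tilt 1.12 open 0.999 F [ 0.2 -1.3  0.4]
[271. 207.]
[ 72. 256.]
[459. 228.]
```

View pics/w4.png

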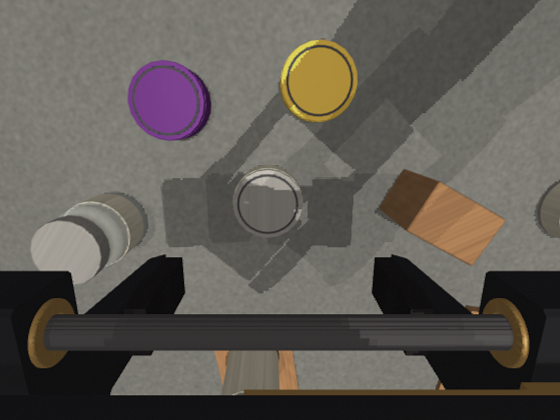

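Flat_tin_1's top is at (267,204), about 3 mm off the prediction. The carton's near edges, at (377,208) and (405,170), are close to where the gripper body's end would go, so I'll turn the jaws 60° before going down.

Request:
move_arm:
  rows:
    - {"slide": [0,0,0],"twist": 6.7,"claw": 1}
    - {"slide": [0,0,0],"twist": 6.7,"claw": 1}
    - {"slide": [0,0,0],"twist": 6.7,"claw": 1}
    - {"slide": [0,0,0],"twist": 6.7,"claw": 1}
    - {"slide": [0,0,0],"twist": 6.7,"claw": 1}
    - {"slide": [0,0,0],"twist": 6.7,"claw": 1}
    - {"slide": [0,0,0],"twist": 6.7,"claw": 1}
    - {"slide": [0,0,0],"twist": 6.7,"claw": 1}
    - {"slide": [0,0,0],"twist": 6.7,"claw": 1}
    - {"slide": [0,0,0],"twist": 0,"claw": 1}

```text
clock: 8.37
tool_pos: [0.4568, -0.2254, 0.1751]
tcp_rot: [0.696, -0.679, -0.167, 0.164]
force: [-0.3, -0.8, -0.2]
opening: 1.001
```

```bash
python3 -c "
from h import *
goal(.4495,-.2308,.005,30)
c=load('wrist'); print(ray(c,267,204,.034),ray(c,377,208,0),ray(c,405,170,.075),ray(c,68,248,.09))"
```

```text
t 8.37 twist first -3.0 then slide x,y,z -9.0 170.1 -1.0 pos [ 0.4568 -0.2254  0.1751] ang 27.0 tilt 1.34 open 1.001 F [-0.3 -0.8 -0.2]
[ 0.44881995 -0.23119703  0.034     ] [ 0.46158626 -0.12232692  0.        ] [ 0.41343473 -0.12755791  0.075     ] [ 0.46783284 -0.3764711   0.09      ]
```

Request:
move_arm:
  rows:
    - {"slide": [-9,10,-1],"twist": -3,"claw": 1}
    - {"slide": [0,35,0],"twist": 0,"claw": 1}
    - {"slide": [0,35,0],"twist": 0,"claw": 1}
    - {"slide": [0,25,0],"twist": 0,"claw": 1}
    - {"slide": [0,10,0],"twist": 0,"claw": 1}
    - {"slide": [0,0,0],"twist": 0,"claw": 1}

```text
clock: 8.87
tool_pos: [0.4564, -0.2309, 0.0558]
tcp_rot: [0.686, -0.674, -0.196, 0.189]
force: [0.7, 0.3, -0.3]
opening: 1.0
```

```bash
python3 -c "
from h import *
goal(.449,-.231,.005,30)"
```

```text
t 8.87 twist first 1.66 then slide x,y,z -6.4 50.8 3.6 pos [ 0.4564 -0.2309  0.0558] ang 31.66 tilt 1.09 open 1.0 F [ 0.7  0.3 -0.3]
```

Request:
move_arm:
  rows:
    - {"slide": [-6,15,4],"twist": 0,"claw": 1}
    - {"slide": [0,15,0],"twist": 0,"claw": 1}
    - {"slide": [0,10,0],"twist": 0,"claw": 1}
    - {"slide": [0,5,0],"twist": 0,"claw": 1}
    - {"slide": [0,0,0],"twist": 0,"claw": 1}

```text
clock: 9.28
tool_pos: [0.453, -0.2313, 0.0095]
tcp_rot: [0.684, -0.674, -0.202, 0.194]
force: [0.1, 0.6, 0.2]
opening: 0.999
```

```bash
python3 -c "
from h import *
goal(.449,-.231,.005,30)"
```

```text
t 9.28 twist first 2.44 then slide x,y,z -3.4 4.5 2.2 pos [ 0.453  -0.2313  0.0095] ang 32.44 tilt 1.05 open 0.999 F [0.1 0.6 0.2]
```

Request:
move_arm:
  rows:
    - {"slide": [-3,3,2],"twist": 0,"claw": 1}
    - {"slide": [0,0,0],"twist": 0,"claw": 0.8}
    - {"slide": [0,0,0],"twist": 0,"claw": 0.5}
    - {"slide": [0,0,0],"twist": 0,"claw": 0}
    - {"slide": [0,0,0],"twist": 0,"claw": 0}
    - {"slide": [0,0,0],"twist": 0,"claw": 0}
    - {"slide": [0,0,0],"twist": 0,"claw": 0}
    - {"slide": [0,0,0],"twist": 0,"claw": 0}

```text
clock: 9.95
tool_pos: [0.4517, -0.233, 0.0097]
tcp_rot: [0.682, -0.675, -0.204, 0.193]
force: [0.4, -1.0, -1.6]
opening: 0.701
```

```bash
python3 -c "
from h import *
goal(.449,-.231,.18,30)"
```

```text
t 9.95 twist first 2.59 then slide x,y,z -1.4 -170.3 3.1 pos [ 0.4517 -0.233   0.0097] ang 32.59 tilt 0.99 open 0.701 F [ 0.4 -1.  -1.6]
```

Request:
move_arm:
  rows:
    - {"slide": [0,-15,0],"twist": 0,"claw": 0}
    - {"slide": [0,-35,0],"twist": 0,"claw": 0}
    - {"slide": [0,-40,0],"twist": 0,"claw": 0}
    - {"slide": [0,-35,0],"twist": -3,"claw": 0}
    - {"slide": [0,-10,0],"twist": -6.5,"claw": 0}
    - {"slide": [0,0,0],"twist": -6.5,"claw": 0}
    - {"slide": [0,0,0],"twist": -6.5,"claw": 0}
    - {"slide": [0,0,0],"twist": -6.5,"claw": 0}
    - {"slide": [0,0,0],"twist": -6.5,"claw": 0}
    - {"slide": [0,0,0],"twist": -6.5,"claw": 0}
    - {"slide": [0,0,0],"twist": -6.5,"claw": 0}
    - {"slide": [0,0,0],"twist": -6.5,"claw": 0}
    - {"slide": [0,0,0],"twist": -6.5,"claw": 0}
    - {"slide": [0,0,0],"twist": -3,"claw": 0}
    - {"slide": [0,0,0],"twist": 0,"claw": 0}

```text
clock: 11.2
tool_pos: [0.4479, -0.2327, 0.1505]
tcp_rot: [-0.454, 0.451, 0.549, -0.537]
force: [0.2, -0.2, -1.2]
opening: 0.694
```

```bash
python3 -c "
from h import *
goal(.613,.211,.15,98)"
```

```text
t 11.2 twist first 2.36 then slide x,y,z 416.4 0.5 -225.3 pos [ 0.4479 -0.2327  0.1505] ang 100.36 tilt 1.03 open 0.694 F [ 0.2 -0.2 -1.2]
```

Request:
move_arm:
  rows:
    - {"slide": [15,0,-8],"twist": 2.4,"claw": 0}
    - {"slide": [28,0,-15],"twist": 0,"claw": 0}
    - {"slide": [33,0,-18],"twist": 0,"claw": 0}
    - {"slide": [33,0,-18],"twist": 0,"claw": 0}
    - {"slide": [33,0,-18],"twist": 0,"claw": 0}
    - {"slide": [33,0,-18],"twist": 0,"claw": 0}
    - {"slide": [33,0,-18],"twist": 0,"claw": 0}
    - {"slide": [33,0,-18],"twist": 0,"claw": 0}
    - {"slide": [33,0,-18],"twist": 0,"claw": 0}
    - {"slide": [33,0,-18],"twist": 0,"claw": 0}
    - {"slide": [33,0,-18],"twist": 0,"claw": 0}
    - {"slide": [33,0,-18],"twist": 0,"claw": 0}
    - {"slide": [28,0,-14],"twist": 0,"claw": 0}
    - {"slide": [15,0,-8],"twist": 0,"claw": 0}
    - {"slide": [0,0,0],"twist": 0,"claw": 0}
    - {"slide": [0,0,0],"twist": 0,"claw": 0}

```text
clock: 12.53
tool_pos: [0.6255, 0.2289, 0.1559]
tcp_rot: [-0.477, 0.473, 0.529, -0.518]
force: [-0.1, -1.4, -1.5]
opening: 0.701
```

```bash
python3 -c "
from h import *
goal(.613,.211,.0165,98)"
```

```text
t 12.53 twist first -2.4 then slide x,y,z -16.0 139.4 14.9 pos [0.6255 0.2289 0.1559] ang 95.6 tilt 0.94 open 0.701 F [-0.1 -1.4 -1.5]
```

Request:
move_arm:
  rows:
    - {"slide": [-8,0,7],"twist": -2.4,"claw": 0}
    - {"slide": [-8,0,7],"twist": 0,"claw": 0}
    - {"slide": [0,30,0],"twist": 0,"claw": 0}
    - {"slide": [0,35,0],"twist": 0,"claw": 0}
    - {"slide": [0,25,0],"twist": 0,"claw": 0}
    - {"slide": [0,12,0],"twist": 0,"claw": 0}
    - {"slide": [0,0,0],"twist": 0,"claw": 0}

```text
clock: 13.12
tool_pos: [0.6126, 0.2029, 0.0526]
tcp_rot: [-0.469, 0.467, 0.535, -0.524]
force: [0.4, -0.1, -1.1]
opening: 0.696
```

```bash
python3 -c "
from h import *
goal(.613,.211,.0165,98)"
```

```text
t 13.12 twist first -0.92 then slide x,y,z 7.9 36.1 -1.5 pos [0.6126 0.2029 0.0526] ang 97.08 tilt 0.91 open 0.696 F [ 0.4 -0.1 -1.1]
```

Request:
move_arm:
  rows:
    - {"slide": [7,10,-1],"twist": 0,"claw": 0}
    - {"slide": [0,10,0],"twist": 0,"claw": 0}
    - {"slide": [0,6,0],"twist": 0,"claw": 0}
    - {"slide": [0,2,0],"twist": 0,"claw": 0}

```text
clock: 13.45
tool_pos: [0.6151, 0.2092, 0.0263]
tcp_rot: [-0.469, 0.47, 0.535, -0.522]
force: [0.3, 0.4, -1.3]
opening: 0.695
```

```bash
python3 -c "
from h import *
goal(.613,.211,.0165,98)"
```

```text
t 13.45 twist first -1.19 then slide x,y,z 2.1 9.8 1.8 pos [0.6151 0.2092 0.0263] ang 96.81 tilt 1.09 open 0.695 F [ 0.3  0.4 -1.3]
```

Request:
move_arm:
  rows:
    - {"slide": [2,4,2],"twist": 0,"claw": 0}
    - {"slide": [0,3,0],"twist": 0,"claw": 0}
    - {"slide": [0,1,0],"twist": 0,"claw": 0}

```text
clock: 13.7
tool_pos: [0.614, 0.2118, 0.019]
tcp_rot: [-0.468, 0.47, 0.536, -0.521]
force: [0.2, -0.4, -0.3]
opening: 0.7
```

Request:
move_arm:
  rows:
    - {"slide": [0,2,0],"twist": 0,"claw": 0}
    - {"slide": [0,1,0],"twist": 0,"claw": 0}

```text
clock: 13.87
tool_pos: [0.6145, 0.2122, 0.0164]
tcp_rot: [-0.468, 0.47, 0.537, -0.521]
force: [0.4, -0.1, -1.0]
opening: 0.696
```

Request:
move_arm:
  rows:
    - {"slide": [0,2,0],"twist": 0,"claw": 0}
    - {"slide": [0,1,0],"twist": 0,"claw": 0}

```text
clock: 14.03
tool_pos: [0.6156, 0.2124, 0.0151]
tcp_rot: [-0.467, 0.471, 0.537, -0.521]
force: [-4.0, -1.2, 8.9]
opening: 0.698
```

Request:
move_arm:
  rows:
    - {"slide": [0,0,0],"twist": 0,"claw": 0.78}
    - {"slide": [0,0,0],"twist": 0,"claw": 0.9}
    - {"slide": [0,0,0],"twist": 0,"claw": 1}
    - {"slide": [0,0,0],"twist": 0,"claw": 1}
    - {"slide": [0,-25,0],"twist": 0,"claw": 1}
    - {"slide": [0,-40,0],"twist": 0,"claw": 1}
    - {"slide": [0,-40,0],"twist": 0,"claw": 1}
    - {"slide": [0,-40,0],"twist": 0,"claw": 1}
    - {"slide": [0,-25,0],"twist": 0,"claw": 1}
    - {"slide": [0,0,0],"twist": 0,"claw": 1}
    - {"slide": [0,0,0],"twist": 0,"claw": 1}

```text
clock: 14.95
tool_pos: [0.6114, 0.2095, 0.1907]
tcp_rot: [-0.468, 0.47, 0.536, -0.522]
force: [0.1, 0.3, -0.4]
opening: 0.996
```

```bash
python3 -c "
from h import *
goal(.4615,.0708,.19,90)
c=shot('wrist','w5.png')
for X in [(.615,.2122,.04),(.613,.211,.006)]:print(proj(c,X).round(1))"
```

```text
t 14.95 twist first 6.86 then slide x,y,z -138.7 0.7 149.9 pos [0.6114 0.2095 0.1907] ang 96.86 tilt 1.21 open 0.996 F [ 0.1  0.3 -0.4]
[279.1 202.6]
[277.7 192.1]
```

View pics/w5.png

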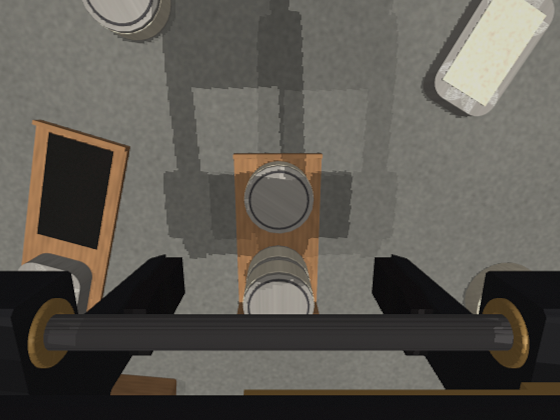

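Flat_tin_1's top is at (279,200) against a predicted (279,203), square on the tray. The oblong tray's black place is at (75,190). Next is flat_tin_2.

Request:
move_arm:
  rows:
    - {"slide": [0,0,0],"twist": 6.8,"claw": 1}
    - {"slide": [-20,0,22],"twist": 0,"claw": 1}
    - {"slide": [-24,0,26],"twist": 0,"claw": 1}
    - {"slide": [-24,0,26],"twist": 0,"claw": 1}
    - {"slide": [-24,0,26],"twist": 0,"claw": 1}
    - {"slide": [-24,0,26],"twist": 0,"claw": 1}
    - {"slide": [-20,0,20],"twist": 0,"claw": 1}
    - {"slide": [0,0,0],"twist": 0,"claw": 1}
    - {"slide": [0,0,0],"twist": 0,"claw": 1}

```text
clock: 15.75
tool_pos: [0.4489, 0.0706, 0.1669]
tcp_rot: [0.508, -0.494, -0.5, 0.498]
force: [0.3, -0.6, 0.2]
opening: 1.004
```

```bash
python3 -c "
from h import *
c=load('wrist')
P=np.array([ray(c,u,v,.006)[:2] for u,v in [(50,131),(114,152),(98,250),(37,229)]]);print('O',P.mean(0),np.degrees(np.arctan2(*(P[2]-P[1])[::-1])),np.degrees(np.arctan2(*(P[3]-P[0])[::-1])))
print('f1',ray(c,279,200,.04))
goal(.4615,.0708,.06,90)
c=shot('wrist','w6.png')
for X in [(.4615,.0708,.034),(.459,-.08,.075)]:print(proj(c,X).round(1))"
```

```text
O [0.6368921  0.01350268] -9.857321308719994 -11.106250672339993
f1 [0.61262004 0.21181671 0.04      ]
t 15.75 twist first -0.26 then slide x,y,z 0.2 106.9 -12.6 pos [0.4489 0.0706 0.1669] ang 89.74 tilt 1.11 open 1.004 F [ 0.3 -0.6  0.2]
[276.4 222.2]
[ 70.1 235.8]
```

View pics/w6.png

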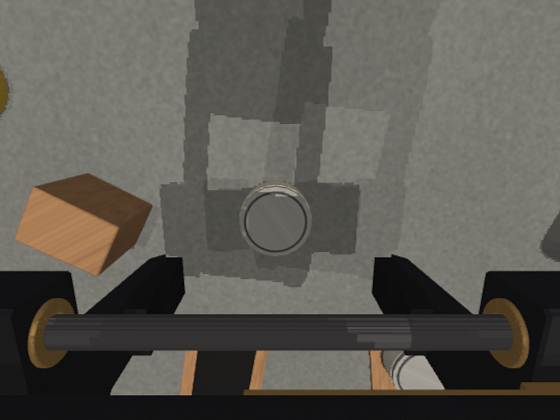

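Flat_tin_2's top is at (275,221), as predicted. The carton's near corner at (152,206) is clear of the gripper body.

Request:
move_arm:
  rows:
    - {"slide": [0,10,-12],"twist": 0,"claw": 1}
    - {"slide": [0,35,0],"twist": 0,"claw": 1}
    - {"slide": [0,35,0],"twist": 0,"claw": 1}
    - {"slide": [0,20,0],"twist": 0,"claw": 1}
    - {"slide": [0,8,0],"twist": 0,"claw": 1}
    - {"slide": [0,0,0],"twist": 0,"claw": 1}

```text
clock: 16.3
tool_pos: [0.4658, 0.0761, 0.0531]
tcp_rot: [0.506, -0.494, -0.501, 0.498]
force: [-0.0, 0.2, -0.1]
opening: 0.999
```

```bash
python3 -c "
from h import *
goal(.4605,.07,.007,90)"
```

```text
t 16.3 twist first -0.04 then slide x,y,z -6.1 46.1 5.3 pos [0.4658 0.0761 0.0531] ang 89.96 tilt 1.05 open 0.999 F [-0.   0.2 -0.1]
```

Request:
move_arm:
  rows:
    - {"slide": [-6,12,5],"twist": 0,"claw": 1}
    - {"slide": [0,15,0],"twist": 0,"claw": 1}
    - {"slide": [0,8,0],"twist": 0,"claw": 1}
    - {"slide": [0,4,0],"twist": 0,"claw": 1}
    - {"slide": [0,0,0],"twist": 0,"claw": 1}

```text
clock: 16.72
tool_pos: [0.4649, 0.0724, 0.015]
tcp_rot: [0.505, -0.494, -0.503, 0.498]
force: [-0.1, -0.1, 0.1]
opening: 1.0
```

```bash
python3 -c "
from h import *
goal(.4605,.07,.007,90)"
```

```text
t 16.72 twist first 0.15 then slide x,y,z -2.4 8.0 4.4 pos [0.4649 0.0724 0.015 ] ang 90.15 tilt 0.97 open 1.0 F [-0.1 -0.1  0.1]
```

Request:
move_arm:
  rows:
    - {"slide": [-2,4,4],"twist": 0,"claw": 1}
    - {"slide": [0,2,0],"twist": 0,"claw": 1}
    - {"slide": [0,0,0],"twist": 0,"claw": 0.8}
    - {"slide": [0,0,0],"twist": 0,"claw": 0.5}
    - {"slide": [0,0,0],"twist": 0,"claw": 0}
    - {"slide": [0,0,0],"twist": 0,"claw": 0}
    - {"slide": [0,0,0],"twist": 0,"claw": 0}
    - {"slide": [0,0,0],"twist": 0,"claw": 0}
    - {"slide": [0,0,0],"twist": 0,"claw": 0}

```text
clock: 17.47
tool_pos: [0.4636, 0.0704, 0.012]
tcp_rot: [-0.503, 0.495, 0.505, -0.497]
force: [-0.1, 0.1, -1.6]
opening: 0.699
```

```bash
python3 -c "
from h import *
goal(.4605,.07,.16,90)"
```

```text
t 17.47 twist first 0.19 then slide x,y,z -0.4 -148.0 3.1 pos [0.4636 0.0704 0.012 ] ang 90.19 tilt 0.88 open 0.699 F [-0.1  0.1 -1.6]
```

Request:
move_arm:
  rows:
    - {"slide": [0,-15,0],"twist": 0,"claw": 0}
    - {"slide": [0,-35,0],"twist": 0,"claw": 0}
    - {"slide": [0,-40,0],"twist": 0,"claw": 0}
    - {"slide": [0,-35,0],"twist": 0,"claw": 0}
    - {"slide": [0,-15,0],"twist": -3,"claw": 0}
    - {"slide": [0,0,0],"twist": -4,"claw": 0}
    - {"slide": [12,0,-10],"twist": 0,"claw": 0}
    - {"slide": [20,0,-20],"twist": 0,"claw": 0}
    - {"slide": [22,0,-23],"twist": 0,"claw": 0}
    - {"slide": [22,0,-23],"twist": 0,"claw": 0}
    - {"slide": [22,0,-23],"twist": 0,"claw": 0}
    - {"slide": [18,0,-20],"twist": 0,"claw": 0}
    - {"slide": [10,0,-10],"twist": 0,"claw": 0}
    - {"slide": [0,0,0],"twist": 0,"claw": 0}
    - {"slide": [0,0,0],"twist": 0,"claw": 0}

```text
clock: 18.72
tool_pos: [0.5762, 0.2161, 0.158]
tcp_rot: [-0.472, 0.462, 0.534, -0.528]
force: [-0.9, -0.3, -0.7]
opening: 0.696
```

```bash
python3 -c "
from h import *
goal(.616,.212,.053,97)"
```

```text
t 18.72 twist first 0.4 then slide x,y,z -9.0 105.0 -39.0 pos [0.5762 0.2161 0.158 ] ang 97.4 tilt 0.92 open 0.696 F [-0.9 -0.3 -0.7]
```

Request:
move_arm:
  rows:
    - {"slide": [-4,0,-18],"twist": 0,"claw": 0}
    - {"slide": [-4,0,-16],"twist": 0,"claw": 0}
    - {"slide": [0,15,0],"twist": 0,"claw": 0}
    - {"slide": [0,25,0],"twist": 0,"claw": 0}
    - {"slide": [0,15,0],"twist": 0,"claw": 0}
    - {"slide": [0,5,0],"twist": 0,"claw": 0}
    - {"slide": [0,0,0],"twist": 0,"claw": 0}
    - {"slide": [0,0,0],"twist": 0,"claw": 0}

```text
clock: 19.38
tool_pos: [0.6066, 0.2064, 0.0951]
tcp_rot: [-0.473, 0.462, 0.531, -0.53]
force: [0.6, 0.8, -0.7]
opening: 0.7
```

```bash
python3 -c "
from h import *
goal(.616,.212,.053,97)"
```

```text
t 19.38 twist first 0.19 then slide x,y,z 4.4 42.1 -10.1 pos [0.6066 0.2064 0.0951] ang 97.19 tilt 0.96 open 0.7 F [ 0.6  0.8 -0.7]
```

Request:
move_arm:
  rows:
    - {"slide": [4,10,-9],"twist": 0,"claw": 0}
    - {"slide": [0,10,0],"twist": 0,"claw": 0}
    - {"slide": [0,5,0],"twist": 0,"claw": 0}
    - {"slide": [0,0,0],"twist": 0,"claw": 0}
    - {"slide": [0,0,0],"twist": 0,"claw": 0}

```text
clock: 19.8
tool_pos: [0.6157, 0.2107, 0.0733]
tcp_rot: [-0.473, 0.463, 0.532, -0.529]
force: [-0.6, 0.6, -2.1]
opening: 0.698
```

```bash
python3 -c "
from h import *
goal(.616,.212,.053,97)
a=shot('side','side2.png');b=shot('scene','scene2.png')
a=cv2.imread('pics/side2.png')[110:220,250:400]; b=cv2.imread('pics/scene2.png')[190:330,310:450]
cv2.imwrite('pics/c3.png',np.hstack([cv2.resize(a,(450,330),interpolation=2),cv2.resize(b,(330,330),interpolation=2)]))"
```

```text
t 19.8 twist first 0.16 then slide x,y,z 1.3 20.3 -0.4 pos [0.6157 0.2107 0.0733] ang 97.16 tilt 0.82 open 0.698 F [-0.6  0.6 -2.1]
```

View pics/c3.png

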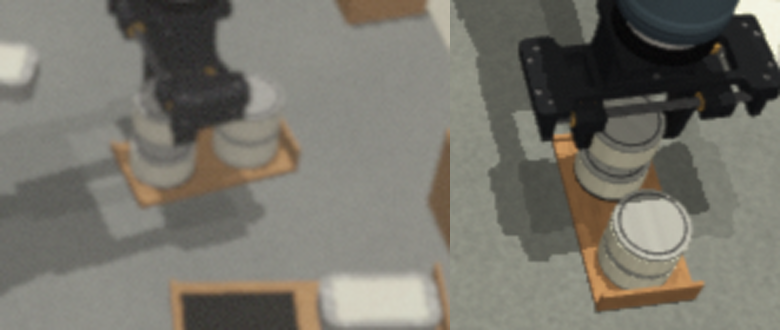

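Both views show the held tin squarely over the first with a small gap, so I'll lower it.

Request:
move_arm:
  rows:
    - {"slide": [1,7,0],"twist": 0,"claw": 0}
    - {"slide": [0,6,0],"twist": 0,"claw": 0}
    - {"slide": [0,3,0],"twist": 0,"claw": 0}

```text
clock: 20.15
tool_pos: [0.6168, 0.2123, 0.0586]
tcp_rot: [-0.472, 0.464, 0.533, -0.527]
force: [-0.2, -0.7, -1.5]
opening: 0.697
```

```bash
python3 -c "
from h import *
goal(.616,.212,.053,97)"
```

```text
t 20.15 twist first 0.17 then slide x,y,z -0.2 5.6 0.9 pos [0.6168 0.2123 0.0586] ang 97.17 tilt 0.77 open 0.697 F [-0.2 -0.7 -1.5]
```

Request:
move_arm:
  rows:
    - {"slide": [0,3,0],"twist": 0,"claw": 0}
    - {"slide": [0,2,0],"twist": 0,"claw": 0}

```text
clock: 20.32
tool_pos: [0.6163, 0.2124, 0.0523]
tcp_rot: [-0.472, 0.464, 0.533, -0.528]
force: [-0.1, 0.3, -1.4]
opening: 0.697
```

Request:
move_arm:
  rows:
    - {"slide": [0,2,0],"twist": 0,"claw": 0}
    - {"slide": [0,1,0],"twist": 0,"claw": 0}

```text
clock: 20.48
tool_pos: [0.6168, 0.2124, 0.0517]
tcp_rot: [-0.472, 0.464, 0.533, -0.528]
force: [-3.5, -0.7, 5.2]
opening: 0.694
```

Request:
move_arm:
  rows:
    - {"slide": [0,0,0],"twist": 0,"claw": 0.78}
    - {"slide": [0,0,0],"twist": 0,"claw": 0.9}
    - {"slide": [0,0,0],"twist": 0,"claw": 1}
    - {"slide": [0,0,0],"twist": 0,"claw": 1}
    - {"slide": [0,-25,0],"twist": 0,"claw": 1}
    - {"slide": [0,-40,0],"twist": 0,"claw": 1}
    - {"slide": [0,-40,0],"twist": 0,"claw": 1}
    - {"slide": [0,-25,0],"twist": 0,"claw": 1}
    - {"slide": [0,0,0],"twist": 0,"claw": 1}
    - {"slide": [0,0,0],"twist": 0,"claw": 1}

```text
clock: 21.32
tool_pos: [0.616, 0.2104, 0.184]
tcp_rot: [-0.473, 0.463, 0.532, -0.529]
force: [-0.0, 0.2, -0.4]
opening: 1.003
```

```bash
python3 -c "
from h import *
goal(.466,.374,.18,67.5)
c=shot('wrist','w7.png')
for X in [(.613,.212,.074),(.613,.212,.04)]:print(proj(c,X).round(1))"
```

```text
t 21.32 twist first 29.68 then slide x,y,z 93.7 4.0 201.1 pos [0.616  0.2104 0.184 ] ang 97.18 tilt 0.85 open 1.003 F [-0.   0.2 -0.4]
[279.3 210.6]
[278.6 201.1]
```

View pics/w7.png

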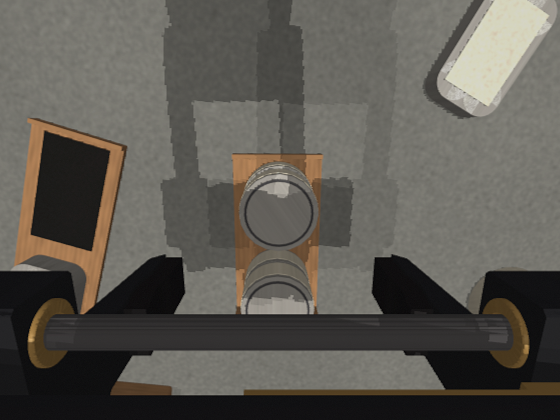

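The stack's top rim is at (279,212) against a predicted (279,211), so it is square. Oblong tin next.

Request:
move_arm:
  rows:
    - {"slide": [0,0,0],"twist": 6,"claw": 1}
    - {"slide": [0,0,0],"twist": 6,"claw": 1}
    - {"slide": [0,0,0],"twist": 6,"claw": 1}
    - {"slide": [0,0,0],"twist": 6,"claw": 1}
    - {"slide": [0,0,0],"twist": 5.6,"claw": 1}
    - {"slide": [13,0,27],"twist": 0,"claw": 1}
    - {"slide": [14,0,30],"twist": 0,"claw": 1}
    - {"slide": [14,0,30],"twist": 0,"claw": 1}
    - {"slide": [14,0,30],"twist": 0,"claw": 1}
    - {"slide": [14,0,30],"twist": 0,"claw": 1}
    - {"slide": [14,0,30],"twist": 0,"claw": 1}
    - {"slide": [6,0,15],"twist": 0,"claw": 1}
    - {"slide": [0,0,0],"twist": 0,"claw": 1}
    - {"slide": [0,0,0],"twist": 0,"claw": 1}

```text
clock: 22.53
tool_pos: [0.4579, 0.3697, 0.1568]
tcp_rot: [0.603, -0.584, -0.369, 0.399]
force: [-0.5, -1.3, -1.1]
opening: 0.997
```

```bash
python3 -c "
from h import *
goal(.466,.374,.06,67.5)
c=shot('wrist','w8.png'); im=c['image'].astype(int)
g=(im.min(2)>185).astype(np.uint8); g[265:]=0; k,l,st,ce=cv2.connectedComponentsWithStats(g); i=1+st[1:,4].argmax(); print(st[i],ce[i])
P=np.array([ray(c,*x[::-1],.024)[:2]*1000 for x in np.argwhere(l==i)],np.float32); print(cv2.minAreaRect(P), P.mean(0))"
```

```text
t 22.53 twist first -1.72 then slide x,y,z 7.1 96.8 -5.9 pos [0.4579 0.3697 0.1568] ang 65.78 tilt 2.89 open 0.997 F [-0.5 -1.3 -1.1]
[271 157  54  33 873] [294.85337915 171.98969072]
((430.3786315917969, 395.8793640136719), (45.942081451416016, 23.29833221435547), 53.20500564575195) [430.91867 393.53534]
```

```bash
python3 -c "
from h import *
goal(.466,.374,.06,67.5)
s=monitor.get_state(); q=s['tcp_rot'];print(Ro.from_quat(np.r_[q[1:],q[0]]).as_matrix().round(3).tolist(),s['q'].round(3))
c=load('wrist'); im=c['image'].astype(int)
for th in (10,16,22):
  g=((im[:,:,0]-im[:,:,2]>th)&(im.min(2)>70)).astype(np.uint8); g[268:]=0; g=cv2.morphologyEx(g,cv2.MORPH_OPEN,np.ones((3,3)));g=cv2.morphologyEx(g,cv2.MORPH_CLOSE,np.ones((9,9)));k,l,st,ce=cv2.connectedComponentsWithStats(g); i=1+st[1:,4].argmax(); print(th,st[i],ce[i])
  P=np.array([ray(c,*x[::-1],.024)[:2]*1000 for x in np.argwhere(l==i)],np.float32); print(cv2.minAreaRect(P), P.mean(0))
c=shot('wrist','w9.png')"
```

```text
t 22.58 twist first -1.76 then slide x,y,z 7.5 96.5 -5.7 pos [0.4579 0.3693 0.1565] ang 65.74 tilt 2.93 open 0.999 F [-0.7 -0.2 -0.5]
[[0.411, -0.051, -0.91], [0.911, -0.001, 0.411], [-0.022, -0.999, 0.046]] [ 0.465  0.321  1.611  0.023  1.256 -0.689]
10 [ 253  157   73  109 6004] [291.00033311 211.53947368]
((460.5289611816406, 375.59332275390625), (59.570438385009766, 93.15215301513672), 67.05821990966797) [460.49945 377.0403 ]
16 [ 261  171   58   94 5040] [289.97857143 217.25416667]
((465.77813720703125, 373.86163330078125), (46.55970001220703, 80.29570007324219), 68.31800842285156) [464.61197 374.31277]
22 [ 261  172   57   93 4749] [289.51779322 217.29669404]
((465.698974609375, 373.4222412109375), (45.702266693115234, 79.58177947998047), 68.03997802734375) [464.4743  373.95105]
```

View pics/w8.png

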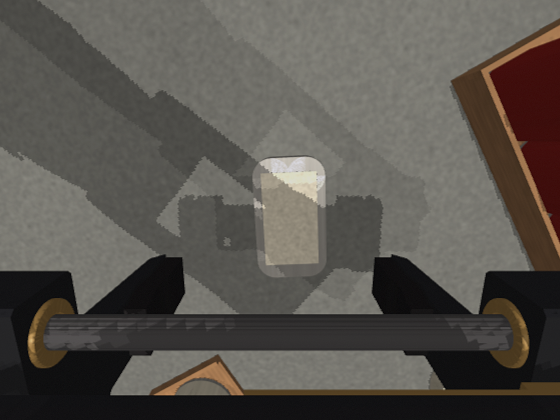

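Oblong tin fills (253–326, 157–276), lengthwise along the fingers; the panel measurement gives (0.4657, 0.3737) at 68°.

Request:
move_arm:
  rows:
    - {"slide": [7,10,-6],"twist": -2,"claw": 1}
    - {"slide": [0,30,0],"twist": 0,"claw": 1}
    - {"slide": [0,30,0],"twist": 0,"claw": 1}
    - {"slide": [0,18,0],"twist": 0,"claw": 1}
    - {"slide": [0,8,0],"twist": 0,"claw": 1}
    - {"slide": [0,0,0],"twist": 0,"claw": 1}

```text
clock: 23.13
tool_pos: [0.4714, 0.3666, 0.0573]
tcp_rot: [0.598, -0.58, -0.378, 0.404]
force: [-0.9, -0.7, -0.8]
opening: 0.995
```

```bash
python3 -c "
from h import *
goal(.4655,.374,.004,68)"
```

```text
t 23.13 twist first -0.83 then slide x,y,z 4.7 53.3 8.2 pos [0.4714 0.3666 0.0573] ang 67.17 tilt 2.56 open 0.995 F [-0.9 -0.7 -0.8]
```

Request:
move_arm:
  rows:
    - {"slide": [5,15,8],"twist": -0.8,"claw": 1}
    - {"slide": [0,15,0],"twist": 0,"claw": 1}
    - {"slide": [0,8,0],"twist": 0,"claw": 1}
    - {"slide": [0,4,0],"twist": 0,"claw": 1}
    - {"slide": [0,0,0],"twist": 0,"claw": 1}

```text
clock: 23.55
tool_pos: [0.4701, 0.3725, 0.0178]
tcp_rot: [0.596, -0.579, -0.382, 0.405]
force: [-0.5, -0.6, -0.1]
opening: 1.002
```

```bash
python3 -c "
from h import *
goal(.4655,.374,.004,68)"
```

```text
t 23.55 twist first -0.34 then slide x,y,z -0.3 13.8 4.8 pos [0.4701 0.3725 0.0178] ang 67.66 tilt 2.27 open 1.002 F [-0.5 -0.6 -0.1]
```

Request:
move_arm:
  rows:
    - {"slide": [0,6,5],"twist": 0,"claw": 1}
    - {"slide": [0,4,0],"twist": 0,"claw": 1}
    - {"slide": [0,1,0],"twist": 0,"claw": 1}

```text
clock: 23.8
tool_pos: [0.4671, 0.375, 0.0091]
tcp_rot: [0.596, -0.579, -0.384, 0.403]
force: [-0.2, -0.3, 0.3]
opening: 1.0
```

```bash
python3 -c "
from h import *
goal(.4655,.374,.004,68)"
```

```text
t 23.8 twist first -0.41 then slide x,y,z -1.6 5.1 1.1 pos [0.4671 0.375  0.0091] ang 67.59 tilt 2.05 open 1.0 F [-0.2 -0.3  0.3]
```

Request:
move_arm:
  rows:
    - {"slide": [-1,4,1],"twist": 0,"claw": 1}
    - {"slide": [0,0,0],"twist": 0,"claw": 0.8}
    - {"slide": [0,0,0],"twist": 0,"claw": 0.5}
    - {"slide": [0,0,0],"twist": 0,"claw": 0}
    - {"slide": [0,0,0],"twist": 0,"claw": 0}
    - {"slide": [0,0,0],"twist": 0,"claw": 0}
    - {"slide": [0,0,0],"twist": 0,"claw": 0}
    - {"slide": [0,0,0],"twist": 0,"claw": 0}
  force: 30

```text
clock: 24.47
tool_pos: [0.4659, 0.375, 0.0058]
tcp_rot: [0.596, -0.579, -0.384, 0.402]
force: [-0.9, 0.3, 0.1]
opening: 0.679
```

```bash
python3 -c "
from h import *
goal(.4655,.374,.16,68)"
```

```text
t 24.47 twist first -0.38 then slide x,y,z -1.1 -154.2 -0.0 pos [0.4659 0.375  0.0058] ang 67.62 tilt 1.97 open 0.679 F [-0.9  0.3  0.1]
```

Request:
move_arm:
  rows:
    - {"slide": [0,-12,0],"twist": 0,"claw": 0}
    - {"slide": [0,-30,0],"twist": 0,"claw": 0}
    - {"slide": [0,-38,0],"twist": 0,"claw": 0}
    - {"slide": [0,-38,0],"twist": 0,"claw": 0}
    - {"slide": [0,-25,0],"twist": 0,"claw": 0}
    - {"slide": [0,-10,0],"twist": -4,"claw": 0}
    - {"slide": [0,0,0],"twist": -4,"claw": 0}
    - {"slide": [0,0,0],"twist": -4,"claw": 0}
    - {"slide": [0,0,0],"twist": 0,"claw": 0}

```text
clock: 25.22
tool_pos: [0.4708, 0.3737, 0.1727]
tcp_rot: [0.55, -0.532, -0.447, 0.463]
force: [-0.3, 0.4, -0.9]
opening: 0.675
```

```bash
python3 -c "
from h import *
goal(.637,.0133,.15,79.6)"
```

```text
t 25.22 twist first 0.53 then slide x,y,z -324.5 22.7 -228.6 pos [0.4708 0.3737 0.1727] ang 80.13 tilt 1.93 open 0.675 F [-0.3  0.4 -0.9]
```

Request:
move_arm:
  rows:
    - {"slide": [-12,0,-9],"twist": 0,"claw": 0}
    - {"slide": [-22,0,-16],"twist": 0,"claw": 0}
    - {"slide": [-27,0,-19],"twist": 0,"claw": 0}
    - {"slide": [-27,0,-19],"twist": 0,"claw": 0}
    - {"slide": [-27,0,-19],"twist": 0,"claw": 0}
    - {"slide": [-27,0,-19],"twist": 0,"claw": 0}
    - {"slide": [-27,0,-19],"twist": 0,"claw": 0}
    - {"slide": [-27,0,-19],"twist": 0,"claw": 0}
    - {"slide": [-27,0,-19],"twist": 0,"claw": 0}
    - {"slide": [-27,0,-19],"twist": 0,"claw": 0}
    - {"slide": [-25,0,-18],"twist": 0,"claw": 0}
    - {"slide": [-20,0,-14],"twist": 0,"claw": 0}
    - {"slide": [-12,0,-9],"twist": 0,"claw": 0}
    - {"slide": [0,0,0],"twist": 0,"claw": 0}
    - {"slide": [0,0,0],"twist": 0,"claw": 0}

```text
clock: 26.47
tool_pos: [0.632, 0.0175, 0.1697]
tcp_rot: [0.557, -0.538, -0.439, 0.455]
force: [1.1, 0.5, -2.1]
opening: 0.678
```

```bash
python3 -c "
from h import *
goal(.637,.0133,.012,79.6)"
```

```text
t 26.47 twist first -1.16 then slide x,y,z -3.3 157.7 -5.7 pos [0.632  0.0175 0.1697] ang 78.44 tilt 2.02 open 0.678 F [ 1.1  0.5 -2.1]
```

Request:
move_arm:
  rows:
    - {"slide": [-3,10,-5],"twist": -1.1,"claw": 0}
    - {"slide": [0,30,0],"twist": 0,"claw": 0}
    - {"slide": [0,35,0],"twist": 0,"claw": 0}
    - {"slide": [0,25,0],"twist": 0,"claw": 0}
    - {"slide": [0,12,0],"twist": 0,"claw": 0}
    - {"slide": [0,0,0],"twist": 0,"claw": 0}
    - {"slide": [0,0,0],"twist": 0,"claw": 0}

```text
clock: 27.05
tool_pos: [0.6317, 0.0233, 0.0533]
tcp_rot: [0.55, -0.531, -0.449, 0.462]
force: [0.1, 0.2, -1.0]
opening: 0.679
```

```bash
python3 -c "
from h import *
goal(.637,.0133,.012,79.6)"
```

```text
t 27.05 twist first 0.66 then slide x,y,z -8.9 41.3 -7.0 pos [0.6317 0.0233 0.0533] ang 80.26 tilt 1.93 open 0.679 F [ 0.1  0.2 -1. ]
```

Request:
move_arm:
  rows:
    - {"slide": [-8,5,-6],"twist": 0.6,"claw": 0}
    - {"slide": [0,5,0],"twist": 0,"claw": 0}
    - {"slide": [0,0,0],"twist": 0,"claw": 0}
    - {"slide": [0,0,0],"twist": 0,"claw": 0}

```text
clock: 27.38
tool_pos: [0.6394, 0.0144, 0.0466]
tcp_rot: [0.551, -0.535, -0.448, 0.459]
force: [0.8, -0.5, -0.4]
opening: 0.679
```

```bash
python3 -c "
from h import *
goal(.637,.0133,.012,79.6)
a=shot('side','side3.png');b=shot('scene','scene3.png')
a=cv2.imread('pics/side3.png')[160:270,270:420]; b=cv2.imread('pics/scene3.png')[210:370,220:380]
cv2.imwrite('pics/c4.png',np.hstack([cv2.resize(a,(450,330),interpolation=2),cv2.resize(b,(330,330),interpolation=2)]))"
```

```text
t 27.38 twist first 0.13 then slide x,y,z -1.5 34.6 2.1 pos [0.6394 0.0144 0.0466] ang 79.73 tilt 1.56 open 0.679 F [ 0.8 -0.5 -0.4]
```

View pics/c4.png

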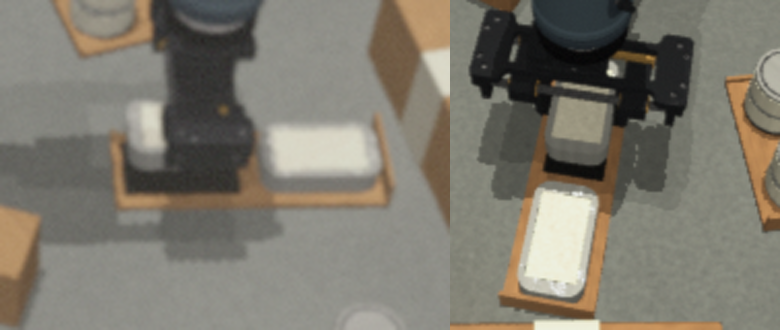

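The oblong tin is level, in line with the shown one, and above the black place with about 35 mm to go.

Request:
move_arm:
  rows:
    - {"slide": [-1,10,2],"twist": 0,"claw": 0}
    - {"slide": [0,8,0],"twist": 0,"claw": 0}
    - {"slide": [0,5,0],"twist": 0,"claw": 0}
    - {"slide": [0,2,0],"twist": 0,"claw": 0}

```text
clock: 27.82
tool_pos: [0.6373, 0.0137, 0.0214]
tcp_rot: [0.55, -0.536, -0.449, 0.458]
force: [0.6, 1.0, -2.1]
opening: 0.68
```

```bash
python3 -c "
from h import *
goal(.637,.0133,.012,79.6)"
```

```text
t 27.82 twist first 0.12 then slide x,y,z -0.5 9.4 0.3 pos [0.6373 0.0137 0.0214] ang 79.72 tilt 1.37 open 0.68 F [ 0.6  1.  -2.1]
```

Request:
move_arm:
  rows:
    - {"slide": [0,3,0],"twist": 0,"claw": 0}
    - {"slide": [0,3,0],"twist": 0,"claw": 0}
    - {"slide": [0,1,0],"twist": 0,"claw": 0}

```text
clock: 28.07
tool_pos: [0.6362, 0.014, 0.0123]
tcp_rot: [0.551, -0.535, -0.448, 0.458]
force: [0.2, 1.1, -0.0]
opening: 0.677
```

Request:
move_arm:
  rows:
    - {"slide": [0,1.5,0],"twist": 0,"claw": 0}
    - {"slide": [0,1,0],"twist": 0,"claw": 0}

```text
clock: 28.23
tool_pos: [0.6366, 0.0139, 0.0119]
tcp_rot: [0.55, -0.535, -0.448, 0.459]
force: [-4.5, 0.2, 5.7]
opening: 0.676
```

Request:
move_arm:
  rows:
    - {"slide": [0,0,0],"twist": 0,"claw": 0.78}
    - {"slide": [0,0,0],"twist": 0,"claw": 0.9}
    - {"slide": [0,0,0],"twist": 0,"claw": 1}
    - {"slide": [0,0,0],"twist": 0,"claw": 1}
    - {"slide": [0,-20,0],"twist": 0,"claw": 1}
    - {"slide": [0,-40,0],"twist": 0,"claw": 1}
    - {"slide": [0,-40,0],"twist": 0,"claw": 1}
    - {"slide": [0,-40,0],"twist": 0,"claw": 1}
    - {"slide": [0,-40,20],"twist": 0,"claw": 1}
    - {"slide": [0,0,38],"twist": 0,"claw": 1}
    - {"slide": [0,0,38],"twist": 0,"claw": 1}
    - {"slide": [0,0,38],"twist": 0,"claw": 1}
    - {"slide": [0,0,38],"twist": 0,"claw": 1}
    - {"slide": [0,0,20],"twist": 0,"claw": 1}
    - {"slide": [0,0,0],"twist": 0,"claw": 1}
    - {"slide": [0,0,0],"twist": 0,"claw": 1}

```text
clock: 29.57
tool_pos: [0.4487, 0.047, 0.2023]
tcp_rot: [0.549, -0.537, -0.45, 0.456]
force: [0.4, -0.7, 0.2]
opening: 0.997
```

```bash
python3 - <<'E'
from h import *
goal(.45,0,.2,90)
b=shot('scene','scene4.png');a=shot('side','side4.png')
for c,n in((b,'scene'),(a,'side')):
    print(n,[proj(c,X).round(1).tolist() for X in [(.627,-.2475,.091),(.637,.0135,.03),(.613,.211,.074)]])
    im=c['image'].astype(int); g=(im.min(2)>(150)).astype(np.uint8); k,l,st,ce=cv2.connectedComponentsWithStats(g)
    u,v=proj(c,(.637,.0135,.03)).astype(int); i=l[v,u]
    P=np.array([ray(c,*x[::-1],.03)[:2]*1000 for x in np.argwhere(l==i)],np.float32); print('obl',st[i],P.mean(0),cv2.minAreaRect(P))
A=cv2.imread('pics/side4.png')[130:330,240:440]; B=cv2.imread('pics/scene4.png')[160:350,80:480]
cv2.imwrite('pics/c5.png',np.hstack([cv2.resize(A,(300,300),interpolation=2),cv2.resize(B,(500,300),interpolation=2)]))
E
```

```text
t 29.57 twist first -10.32 then slide x,y,z -47.0 2.3 -1.3 pos [0.4487 0.047  0.2023] ang 79.68 tilt 1.08 open 0.997 F [ 0.4 -0.7  0.2]
scene [[148.1, 247.9], [283.5, 266.9], [382.9, 245.2]]
obl [ 267  245   34   46 1229] [637.8338    13.851565] ((635.8736572265625, 13.914876937866211), (58.23249053955078, 102.77815246582031), 80.21222686767578)
side [[359.3, 281.3], [330.4, 209.6], [304.8, 147.5]]
obl [311 201  39  18 618] [636.0268   12.96368] ((636.3543701171875, 14.294883728027344), (58.17401885986328, 100.13439178466797), 78.72525024414062)
```

View pics/c5.png

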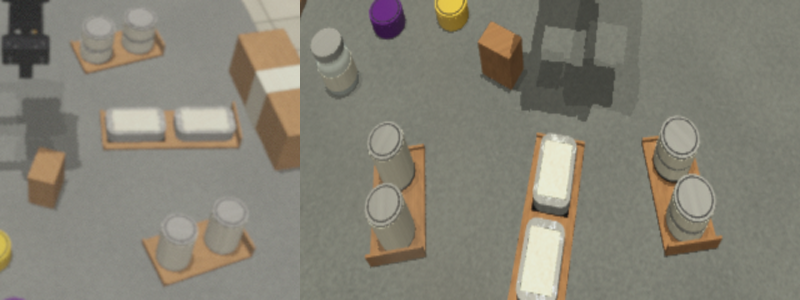

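All three trays are filled. The tall top is at (149,249) and the stack top at (383,247), both within 2 px of prediction. The oblong measures (0.636, 0.014) at −10°. Jar and carton are where they were, so I'm handing in.

```bash
python3 -c "
from h import *
print(manip.finish_job())"
```

```text
the job is handed in; nothing more can be done
None
```

All four tins are in their trays and the job is handed in at about 30 s on the clock; no verdict was reported.

**Placing:** each tin was lowered until the wrist force showed light contact (about 5–11 N), then released. flat_tin_2 sits on flat_tin_1.

**Last checks (scene and side pictures, gripper clear and open):**
- **Tall tin:** its top is within about 2 px of where it should be in the scene view.
- **Flat stack:** within about 2 px in both the scene view and an earlier wrist view, so a few millimetres at most.
- **Oblong tin:** it measures about 1 mm from the middle of the free place and within about 1° of the tray's length, in both views.
- **Jar and carton:** by eye they stand upright where they were; I did not measure them again at the end.

**What went wrong:**
- My first move call was refused as invalid because its rows were incomplete; nothing moved.
- The tool was 1–3° off vertical throughout, but the tins look upright after release.

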